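# Load the nursery steriliser: separate, stack, hold the sprung lid

## Task

Get the next load ready for the steriliser: lay the notched wooden separator sheet flat and square on the pastel-blue tier full of green teats, let go of it, then stand the blue tier with the white carry bar squarely on the sheet and let go. Then lift the steriliser's sprung lid by the bar on top until the lid lies in line with the red pointer at its side, and finish while still holding it there, so that someone can slip the stack in; do not let go of the lid at the end. Leave the red pointer as it is set and the other things on the dresser where they are.

Things in the scene. Friction and masses are not known exactly. Their poses are not given: they have to be found in the camera images.
- base_tier_rim (a point): Lower tier: loose pastel-blue open tray, 100 (own x) x 140 (own y) x 42 mm tall, 4 mm walls, a thin middle wall along y up to the rim, six small green-and-cream teats low inside, 0.4 kg. Point: the centre of its rim's top, 42 mm above the dresser; z up. A half turn makes no difference. The sheet is 8 mm bigger all round.
- sheet_mid (a point): Separator sheet: loose rigid plywood plate, 116 (own x) x 156 (own y) x 6 mm, about 70 g. A notch in the middle of each long side, 50 mm long (y) and 37 mm deep (x), leaves a waist 42 mm wide along x, to be pinched from above. Point: its centre, mid-thickness. Starts on a fixed grey rest, underside 14 mm above the dresser, free below the notches. A half turn makes no difference.
- carry_tier_mid (a point): Upper tier: loose pastel-blue open tray, 100 (own x) x 140 (own y) mm, rim 42 mm high, about 0.2 kg, with an upright white carry bar along its own y through the middle: 12 mm thick along x, 100 mm long, its top 72 mm above the underside, 40 mm of free space either side of it. Point: its centre, 36 mm above its flat underside. A half turn makes no difference.
- base_tier: The lower tier as a whole (origin at the centre of its underside).
- sheet: The separator sheet as a whole (origin at the centre of its underside).
- carry_tier: The upper tier as a whole (origin at the centre of its underside).
- hinge (a point): Fixed white steriliser box, 200 (own x) x 180 (own y) x 120 mm. Point: the middle of the lid's hinge axis at its rear top edge, 125 mm above the dresser. Its x axis points to the rear, away from the lid's front edge; y lies along the hinge; z up.
- lid_bar (a point): Centre of the round aluminium bar on the mint-green lid: 12 mm thick, 100 mm long, parallel to the hinge, on posts 90 mm apart, 40 mm above the lid's top. Lid shut: 165 mm in front of the hinge axis and 45 mm above it; swings about the hinge, axes turning with the lid. Fingers straddle it from above, closing along the box's x, and may stay pointing down while it turns in them.
- steriliser_lid (a joint): Opening angle of the steriliser's lid, rad: 0 shut, grows as the front edge rises, stop at 1.35. A spring pulls it shut: about 4 N at the bar when shut, about 6 to 7 N at the pointer's angle; it snaps shut if let go.
- pointer (a joint): Angle at which the red pointer is set, rad, measured like the lid's angle (lid in line with the pointer when both are equal); somewhere from 0.55 to 0.9.
- pointer_tip (a point): Free tip of the red pointer, a 200 x 5 x 8 mm arm pivoted on the lid's hinge axis, outside the box's left-hand side as seen from the robot (its own +y side, 104 mm from the box's middle). Its x axis points from tip to pivot.
- monitor_camera: white baby-monitor camera, a 68 mm ball on a small round stand, 122 mm tall. Leave it alone. Origin at the centre of its underside.
- jar: glass jar with aluminium lid, 80 mm diameter, 110 mm tall. Leave it alone. Origin at the centre of its underside.
- rattle: yellow rattle, about 140 mm long, lying. Leave it alone. Origin at the centre of its underside.
- spare_tier: third pastel-blue tier, 100 x 140 x 42 mm, no carry bar, yellow dummies in it. Leave it alone. Origin at the centre of its underside.
- lotion: pale lotion bottle with white cap, 56 mm diameter, 150 mm tall. Leave it alone. Origin at the centre of its underside.
- hairbrush: small wooden baby brush, 160 mm long, lying. Leave it alone. Origin at the centre of its underside.
Things that resemble listed ones, but are neither listed nor needed, are in the scene too. Of the things that look like the sheet, the smaller one is meant.

How it is judged:
On the way, in this order (a step that is already met when the one before it is completed fails the run):
1. the separator sheet lies flat and square on the lower tier, let go (horizontal distance between sheet_mid and base_tier_rim below 0.015 m and angle between the x axis of sheet_mid and the x axis of base_tier_rim, either way round below 0.2 rad and z of sheet_mid in the frame of base_tier_rim between -0.003 and 0.008 m and angle between sheet_mid's own z axis and vertical below 0.06 rad and contact force between the fingers and sheet below 0.2 N), for 0.2 s.
2. the tier with the carry bar stands squarely on the sheet, let go (horizontal distance between sheet_mid and base_tier_rim below 0.015 m and angle between the x axis of each of sheet_mid, carry_tier_mid and the x axis of base_tier_rim, either way round below 0.2 rad and z of sheet_mid in the frame of base_tier_rim between -0.003 and 0.008 m and angle between each of sheet_mid, carry_tier_mid's own z axis and vertical below 0.06 rad and horizontal distance between carry_tier_mid and base_tier_rim below 0.018 m and z of carry_tier_mid in the frame of sheet_mid between 0.034 and 0.044 m and contact force between the fingers and carry_tier below 0.2 N), for 0.2 s.
3. the lid is held in line with the red pointer (angle between the x axis of lid_bar and the x axis of pointer_tip, either way round below 0.09 rad and value of joint steriliser_lid above 0.4 rad and contact force between the fingers and steriliser_lid above 1.5 N), for 0.3 s.
At the end, for the whole second after the job is handed in: Sheet flat on the lower tier (centre within 15 mm, 0.2 rad), carry tier upright on it (within 18 mm of the lower tier, 0.2 rad), both let go and at rest; the fingers hold the lid still (contact over 1.5 N) within 0.09 rad of the red pointer's angle (all of step 2 and all of step 3 and contact force between the fingers and sheet below 0.2 N and linear speed of carry_tier below 0.02 m/s and velocity of joint steriliser_lid between -0.08 and 0.08 rad/s); the arm keeps its last pose, push and grip.
It fails at once if another thing on the dresser is shifted by more than 30 mm (distance of any of monitor_camera, jar, rattle, spare_tier, lotion, hairbrush from where it was at the start of the episode above 0.03 m).
It fails at once if the red pointer is shifted (distance of pointer_tip from where it was at the start of the episode above 0.015 m).
It also fails if it takes over 72 s, if anything falls off the work surface, if the arm or the gripper's body presses on something with over 40 N, if the wrist force passes 120 N, or if a joint passes its speed limit or range.

## Robot

A 6-joint arm with a two-finger parallel gripper is mounted at the origin on the work surface. World frame = base frame: x ahead of the robot, y to its left, z up, the work surface at z = 0. Lengths are in m, angles in rad, forces in N, time in s.
With the tool pointing down it reaches from about 0.25 to 0.725 m from the base axis. Payload 4 kg.
Tool frame: the origin (TCP) lies midway between the tips of the shut fingers; the grasp point (between the pads) lies 19 mm behind it (bot.grip_point_offset is the distance from the TCP to the grasp point, in m); z points along the fingers, y is the line along which they close (so a half turn about z gives the same grasp; the last joint's range is limited). The gripper opens to 85 mm and grips with 20 to 120 N. Pads are 22 mm wide; open, the fingers measure 114 mm over their backs; the gripper's body (76 mm by 85 mm) begins 54 mm behind the grasp point. The pads swing forward as they close: fully open they stand 13 mm farther back than shut.
Start: joints at [-1.143, 0.241, 0.005, 1.335, 0, 1.571], TCP at [0.207, -0.455, 0.231] pointing down, gripper open.
Joint ranges: [-2.72, 2.72], [-1.05, 1.87], [-1.09, 1.28], [-1.99, 2.15], [-1.42, 1.44], [-3.14, 3.14]. Speed limits (rad/s): [2.79, 2.79, 3.14, 3.14, 3.14, 3.14].

## Interface

Orientations are given as a unit quaternion [x, y, z, w].
In Python, from workcell import bot gives the robot as it stands.
- The arm moves only by the tool step_arm, never from a script. Its argument "targets" is text: rows parted by semicolons, each of 7 numbers parted by spaces: the opening, from -1 (shut) to 1 (fully open), so that 0 is half open, then the shift along the world's x, y, z normalised to -1 to 1, where 1 is 0.5 m, then the turn, a rotation vector about the world's x, y, z normalised to -1 to 1, where 1 is pi/4 rad. In form: gripper x y z wx wy wz; .... A call has 1 to 10 rows; each row is the pose to reach, as a shift and turn from the pose commanded when the call began; what a row does not reach only later rows make up. A row lasts 1/12 s, in which the tool goes at most 41.7 mm and 7.16 degrees, less where a joint would pass 70% of its speed; a pose out of reach is approached as far as the arm can. A call with a number of a shift or a turn outside -1 to 1 is refused whole. A call with a gripper value outside its range is refused whole. The fingers move at their own pace and stop on an object; the grip force is fixed at half the most. Time passes only in rows, so rows that repeat a pose let the fingers close. It gives the time, the measured TCP pose, the force, the opening and the grip force at its end, in the units of the state.
- bot.get_obs(): the state, without advancing time (a new reading comes with each control period).
- bot.camera(name): name is "scene" or "top" or "wrist"; returns the picture (420x560x3 uint8, red, green, blue); there is no depth.
- bot.camera_info(name): a dict with "vertical_fov" (degrees; the focal length in pixels is half the picture's height over the tangent of half this angle, whatever the lens; pixels are square), "cx", "cy" (the principal point, pixels), "pose" (4x4, takes a point from camera to world coordinates). Camera axes: x right, y up, looking along -z (the intrinsics and any distortion apply to the point x, -y, -z); pixel columns grow to the right and rows downward; lengths in m; the calibration is good to about 2 mm. A picture is of the moment at which its call begins: read the wrist's pose just before it. camera_info takes no time and is no camera call; for the wrist camera it gives the pose at the moment of the call.
- bot.job_done(): hands the job in; it is judged then, once.
The state is a dict: "clock": time; "joint_pos": joint angles; "joint_vel": joint speeds; "tau": joint torques, N m; "eef_pos": TCP position; "tool_rot": TCP orientation; "ft_force": force on the tool from outside, world axes, zero at the start; "ft_torque": the same for the moment, N m; "grip_width": finger opening in m; "grasp_force": force on a finger pad.
Only numpy, scipy, OpenCV 4.12 (cv2) and the standard library are available. Lean on these libraries where they do the work, as an engineer would, in place of code of your own. Each camera call takes 0.05 s, during which the arm holds its last target. There are 200 camera calls.

## Working session

There is one attempt and no reset: what is moved stays moved. The work goes in short steps, Python scripts to look and compute and a tool call to move; the robot and the scene stay as the last step left them, time stands still between calls to the robot, and variables do not carry over. Pictures are saved under pics/ and viewed, at most 10 in all, crops included, and the job is handed in when it is done.

Besides the shell and the picture viewer there is one more tool, called after "Emit:" as a command line: name --argument value ..., lists and objects as JSON in quotes. step_arm: Moves the arm, as the interface text tells. Scaled input: -1 to 1 covers 0.5 m each way for a shift and pi/4 rad each way for a turn. Its arguments: {"type":"object","properties":{"targets":{"type":"string"}},"required":["targets"]}

```bash
mkdir -p pics
python3 - <<'E'
from workcell import bot
import cv2
for n in("top","scene"):
    im=bot.camera(n); cv2.imwrite(f"pics/{n}0.png",im[:,:,::-1]); i=bot.camera_info(n); print(n,i)
o=bot.get_obs();print(o)
E
```

```text
top {'vertical_fov': 52.51185086100017, 'cx': 284.63132762615527, 'cy': 208.81028969809284, 'pose': array([[-0.01063289,  0.99699639, -0.07671468,  0.4220763 ],
       [-0.99972331, -0.00898941,  0.02173697, -0.03160434],
       [ 0.02098206,  0.07692458,  0.99681611,  1.36271407],
       [ 0.        ,  0.        ,  0.        ,  1.        ]])}
scene {'vertical_fov': 55.35402916872342, 'cx': 278.82839251719616, 'cy': 211.14514480568536, 'pose': array([[ 0.47677558, -0.72011192,  0.504107  ,  1.14795738],
       [ 0.8789931 ,  0.3954587 , -0.2664274 , -0.34484831],
       [-0.00749595,  0.57013265,  0.82151845,  1.1022747 ],
       [ 0.        ,  0.        ,  0.        ,  1.        ]])}
{'clock': 0.1, 'joint_pos': array([-1.14302698e+00,  2.41333123e-01,  3.89787898e-03,  1.33519076e+00,
       -1.93572283e-05,  1.57077849e+00]), 'joint_vel': array([-0.0009125 , -0.00448629,  0.00272771, -0.00052416, -0.00027804,
       -0.00032613]), 'tau': array([-6.21343634e-05, -3.73136723e+01,  2.53010470e+01,  1.08389507e-02,
        2.91539166e-06,  7.42218766e-07]), 'eef_pos': array([ 0.20719053, -0.45445515,  0.23051908]), 'tool_rot': array([ 9.77211435e-01,  2.12266281e-01, -2.03631242e-04, -8.91938621e-04]), 'ft_force': array([-0.32621431, -0.70219758,  0.0685753 ]), 'ft_torque': array([ 0.00804833,  0.00622034, -0.00075698]), 'grasp_force': 0.0, 'grip_width': 0.08518371097742823}
```

View pics/top0.png

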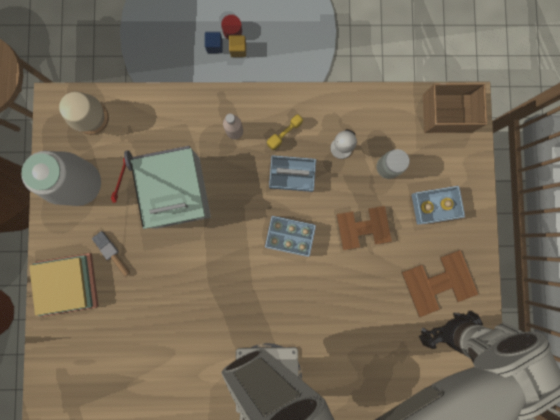

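View pics/scene0.png

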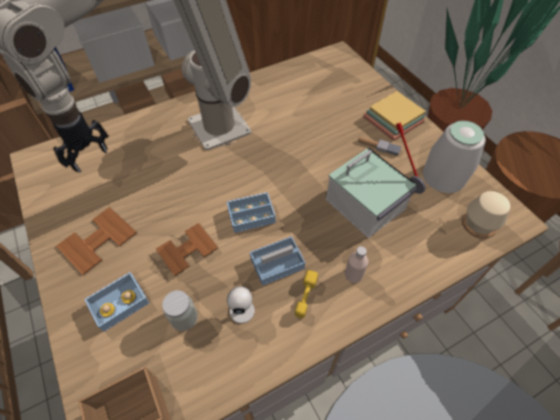

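```bash
cat > h.py <<'E'
import numpy as np, cv2
from workcell import bot
def ray(i,px):
    f=210/np.tan(np.radians(i["vertical_fov"])/2); px=np.atleast_2d(px).astype(float)
    d=np.c_[(px[:,0]-i["cx"])/f,-(px[:,1]-i["cy"])/f,-np.ones(len(px))]@i["pose"][:3,:3].T
    return i["pose"][:3,3],d
def cast(i,px,z):
    o,d=ray(i,px); return (o+d*((z-o[2])/d[:,2])[:,None])[:,:2]
def tri(i1,p1,i2,p2):
    o1,a=ray(i1,p1);o2,b=ray(i2,p2);a=a[0];b=b[0]
    s=np.linalg.lstsq(np.c_[a,-b],o2-o1,rcond=None)[0]
    A=o1+a*s[0];B=o2+b*s[1];return (A+B)/2,np.linalg.norm(A-B)
def blobs(m,amin=80):
    m=cv2.morphologyEx(m.astype(np.uint8)*255,cv2.MORPH_CLOSE,np.ones((3,3)))
    return sorted([c for c in cv2.findContours(m,cv2.RETR_EXTERNAL,cv2.CHAIN_APPROX_NONE)[0] if cv2.contourArea(c)>amin],key=cv2.contourArea,reverse=True)
def rect(i,c,z):
    w=cast(i,c.reshape(-1,2),z).astype(np.float32); (x,y),(a,b),t=cv2.minAreaRect(w)
    if a<b: a,b,t=b,a,t+90   # t: direction of long side, deg from world x
    return np.round([x,y,a,b,(t+90)%180-90],4)
def hsv(im): return cv2.cvtColor(im,cv2.COLOR_RGB2HSV).astype(int)
E
python3 - <<'E'
from h import *
for n in("top","scene"):
    im=cv2.imread(f"pics/{n}0.png")[:,:,::-1].copy(); i=bot.camera_info(n); H=hsv(im); h,s,v=H[...,0],H[...,1],H[...,2]
    for nm,m,z in(("blue",(h>98)&(h<122)&(s>60),.042),("wood",(h<14)&(s>115)&(v>60),.020),("mint",(h>65)&(h<95)&(s>25)&(v>110),.125),("red",((h<6)|(h>174))&(s>160)&(v>80),.1)):
        for c in blobs(m,25)[:6]: print(n,nm,cv2.contourArea(c),np.round(cv2.minAreaRect(c)[0]),rect(i,c,z))
    cv2.imwrite(f"pics/{n}c.png",cv2.resize(im[130:260,85:235] if n=="top" else im[110:240,310:460],None,fx=5 if 0 else 4,fy=4,interpolation=cv2.INTER_CUBIC)[:,:,::-1])
E
```

```text
top blue 268.5 [213.  42.] [1.0608 0.163  0.0662 0.051  0.2121]
top wood 2166.5 [440. 283.] [  0.2877  -0.5461   0.1991   0.1461 -70.137 ]
top wood 1226.5 [364. 227.] [  0.4636  -0.3104   0.1545   0.1125 -81.093 ]
top wood 284.0 [231.  25.] [1.1288 0.1078 0.0677 0.0586 0.0373]
top wood 122.0 [118. 180.] [  0.6211   0.4634   0.1433   0.0199 -13.2642]
top mint 2202.0 [166. 181.] [  0.6012   0.2853   0.1731   0.1652 -78.5561]
top mint 894.0 [ 40. 172.] [ 0.6324  0.6486  0.1009  0.0967 89.6378]
top mint 47.5 [164. 218.] [ 4.94100e-01  2.91800e-01  4.22000e-02  2.22000e-02 -6.35474e+01]
top mint 28.5 [149. 219.] [ 4.90200e-01  3.34200e-01  3.39000e-02  2.19000e-02 -7.63089e+01]
top red 75.5 [230.  20.] [ 1.10160e+00  1.01500e-01  4.64000e-02  2.74000e-02 -8.45742e+01]
scene wood 7689.5 [305.  35.] [-0.3673  0.6161  0.8082  0.5859 60.6968]
scene wood 4437.0 [523. 176.] [  0.7378   0.8492   0.419    0.2357 -50.1422]
scene wood 3629.0 [ 28. 142.] [-0.37   -0.6526  1.0015  0.2032 -6.7349]
scene wood 2029.5 [ 96. 239.] [  0.3001  -0.549    0.2006   0.1514 -69.8936]
scene wood 1720.0 [460. 108.] [ 0.3842  0.8696  0.2562  0.2299 65.1871]
scene wood 1269.0 [187. 248.] [  0.4682  -0.3111   0.1562   0.1189 -80.6294]
scene mint 2419.5 [372. 180.] [ 0.5852  0.2837  0.1976  0.1768 10.4822]
scene mint 442.0 [466. 133.] [  0.5686   0.6914   0.1002   0.0962 -88.5732]
scene red 54.5 [407. 149.] [ 5.10600e-01  4.86000e-01  2.33600e-01  1.53000e-02 -2.50857e+01]
```

View pics/topc.png

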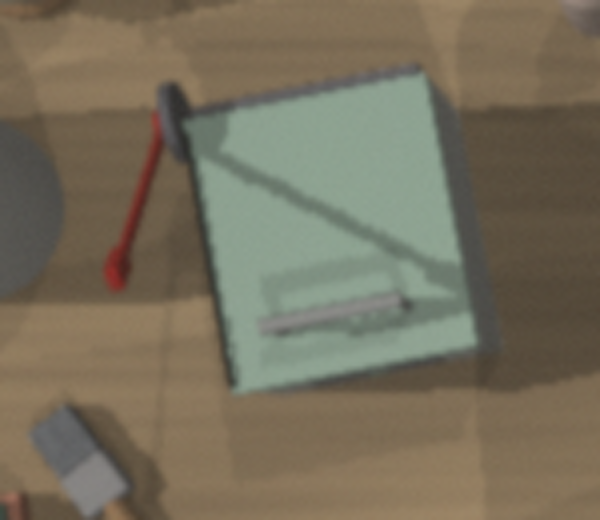

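View pics/scenec.png

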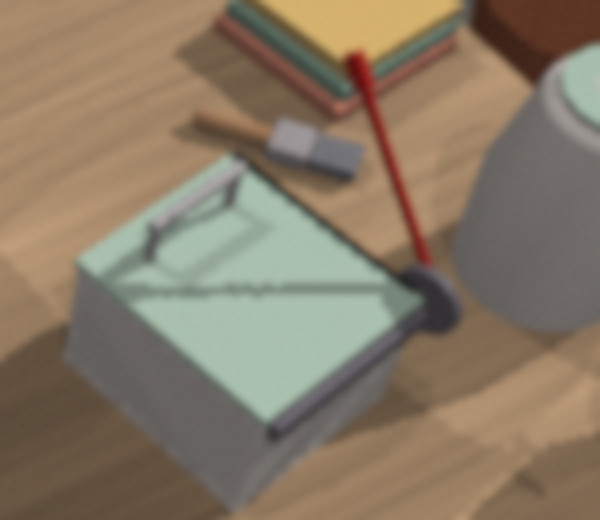

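The top crop shows the lid bar from (149,212) to (186,205) and the lid corners at (131,160), (191,148), (204,216) and (143,227). The pointer tip is at (114,200). In the scene view the bar runs from (348,167) to (371,152) and the tip is at (399,125).

Run:
```python
from h import *
it,is_=bot.camera_info("top"),bot.camera_info("scene")
T=lambda x,y:(85+x/4,130+y/4); S=lambda x,y:(310+x/4,110+y/4)
for nm,a,b in(("barL",T(258,328),S(243,168)),("barR",T(405,300),S(152,230)),("tip",T(117,280),S(356,58)),("lidFL",T(232,388),S(237,155)),("lidRR",T(425,72),S(272,425)),("lidFR",T(478,346),S(80,262))):
    p,e=tri(it,a,is_,b); print(nm,p.round(4),e.round(4))
c=cast(it,[T(232,388),T(478,346),T(425,72),T(185,120)],.13);print(c.round(4))
im=cv2.imread("pics/top0.png")[:,:,::-1].copy();H=hsv(im)
print(H[160:188,270],H[237,262:320:4])
```

```text
barL [0.5098 0.3237 0.1617] 0.0035
barR [0.5291 0.222  0.1628] 0.0061
tip [0.5341 0.3824 0.2713] 0.006
lidFL [0.4697 0.3537 0.1241] 0.0054
lidRR [0.7016 0.2176 0.121 ] 0.0071
lidFR [0.4994 0.1791 0.1179] 0.0084
[[0.4682 0.3494]
 [0.4968 0.1733]
 [0.6977 0.2127]
 [0.6633 0.3862]]
[[ 16  50 122]
 [ 17  48 122]
 [ 16  48 118]
 [ 17  36 112]
 [ 18  29 114]
 [ 22  25 113]
 [ 23  20 112]
 [ 26  16 112]
 [ 30  11 113]
 [ 50   6 119]
 [ 78  11 121]
 [ 90  11 121]
 [ 98  16 125]
 [100  18 125]
 [100  19 124]
 [100  25 123]
 [ 99  29 125]
 [ 99  28 126]
 [ 98  31 123]
 [101  31 116]
 [102  30 110]
 [ 99  30 110]
 [ 99  31 108]
 [ 98  28 108]
 [ 98  28 102]
 [100  37 103]
 [101  40 109]
 [101  30  95]] [[ 17  84 136]
 [ 17  43 124]
 [ 98  38 101]
 [ 60  21  98]
 [ 98  35 109]
 [101  43 113]
 [101  48 150]
 [100  49 150]
 [102  45 147]
 [101  45 142]
 [101  40 121]
 [ 98  37 109]
 [103  41 100]
 [ 18  66 112]
 [ 17  84 115]]
```

Run:
```python
from h import *
for n in("top","scene"):
    im=cv2.imread(f"pics/{n}0.png")[:,:,::-1].copy(); i=bot.camera_info(n); H=hsv(im); h,s,v=H[...,0],H[...,1],H[...,2]
    m=(h>92)&(h<115)&(s>20)&(v>60)
    for c in blobs(m,150)[:6]: print(n,cv2.contourArea(c),np.round(cv2.minAreaRect(c)[0]),rect(i,c,.042))
```

```text
top 1388.0 [438. 205.] [  0.5316  -0.5409   0.1506   0.0985 -81.0568]
top 1321.0 [290. 236.] [ 4.40700e-01 -7.63000e-02  1.37800e-01  9.73000e-02  7.76532e+01]
top 1287.0 [292. 173.] [ 0.6355 -0.085   0.137   0.099  84.7464]
top 262.0 [213.  42.] [1.0624 0.163  0.0695 0.0575 0.0373]
scene 1870.0 [116. 302.] [  0.5465  -0.5455   0.1405   0.1161 -81.5109]
scene 1510.5 [277. 260.] [ 0.6493 -0.0889  0.1412  0.1124 84.9524]
scene 1228.0 [251. 212.] [ 0.4554 -0.0812  0.1372  0.1206 77.2824]
```

Emit:
step_arm --targets "1 0.1 0.05 0.1 0 0 0.15; 1 0.2 0.1 0.1 0 0 0.3; 1 0.3 0.15 0.1 0 0 0.45; 1 0.38 0.2 0.1 0 0 0.6; 1 0.43 0.24 0.1 0 0 0.75; 1 0.43 0.27 0.1 0 0 0.9; 1 0.43 0.29 0.1 0 0 1; 1 0.43 0.29 0.1 0 0 1; 1 0.43 0.29 0.1 0 0 1"

```text
clock: 0.85
eef_pos: [0.4231, -0.3086, 0.2808]
tool_rot: [0.821, 0.571, -0.0, -0.001]
ft_force: [-1.6, -0.1, 0.7]
grip_width: 0.0849
grasp_force: 0.0
```

Emit:
step_arm --targets "1 0 0 0 0 0 0.15; 1 0 0 0 0 0 0.3; 1 0 0 0 0 0 0.45; 1 0 0 0 0 0 0.6; 1 0 0 0 0 0 0.655; 1 0 0 0 0 0 0.655; 1 0 0 0 0 0 0.655; 1 0 0 0 0 0 0.655"

```text
clock: 1.52
eef_pos: [0.4218, -0.3106, 0.2812]
tool_rot: [0.651, 0.759, -0.0, -0.0]
ft_force: [-0.5, -0.5, 0.2]
grip_width: 0.0856
grasp_force: 0.0
```

Run:
```python
from h import *
i=bot.camera_info("wrist");o=bot.get_obs();im=bot.camera("wrist");cv2.imwrite("pics/w1.png",im[:,:,::-1]);np.save("w1.npy",i["pose"])
print(i,o["eef_pos"],o["tool_rot"],o["joint_pos"],o["clock"])
```

```text
{'vertical_fov': 66.67279991677113, 'cx': 279.51678571030436, 'cy': 204.852349547139, 'pose': array([[ 9.88004603e-01, -1.48107724e-01, -4.37150684e-02,
         4.10953766e-01],
       [ 1.54423922e-01,  9.48315260e-01,  2.77220886e-01,
        -2.41063067e-01],
       [ 3.97111869e-04, -2.80646163e-01,  9.59811218e-01,
         4.22384094e-01],
       [ 0.00000000e+00,  0.00000000e+00,  0.00000000e+00,
         1.00000000e+00]])} [ 0.42180425 -0.31059402  0.2811584 ] [ 6.50632206e-01  7.59392979e-01 -9.37303798e-05 -1.67529359e-04] [-6.34611351e-01  2.74239271e-01  1.78356598e-01  1.47526162e+00
 -1.62243748e-04  7.82222018e-01] 1.5167
```

View pics/w1.png

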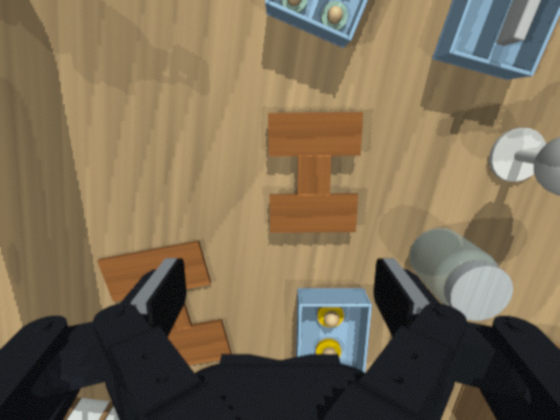

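The sheet is at about (315,172) in the wrist view, and its waist is square to the fingers. The teat tier is at the top edge and the carry tier at the upper right.

Run:
```python
from h import *
i=bot.camera_info("wrist");i["pose"]=np.load("w1.npy");im=cv2.imread("pics/w1.png")[:,:,::-1].copy();H=hsv(im);h,s,v=H[...,0],H[...,1],H[...,2]
m=(h<13)&(s>130)&(v>50)
for c in blobs(m,800)[:4]: print(cv2.contourArea(c),np.round(cv2.minAreaRect(c)[0]),rect(i,c,.020))
print(cast(i,[(298,172),(330,172),(268,113),(362,113),(356,231),(270,231)],.02).round(4))
```

```text
[[ 0.4458 -0.3105]
 [ 0.4861 -0.3042]
 [ 0.3976 -0.2449]
 [ 0.5101 -0.2273]
 [ 0.5366 -0.3776]
 [ 0.4223 -0.3955]]
```

Emit:
step_arm --targets "1 0.089 0 -0.08 0 0 0; 1 0.089 0 -0.16 0 0 0; 1 0.089 0 -0.24 0 0 0; 1 0.089 0 -0.32 0 0 0; 1 0.089 0 -0.4 0 0 0; 1 0.089 0 -0.46 0 0 0; 1 0.089 0 -0.51 0 0 0; 1 0.089 0 -0.54 0 0 0; 1 0.089 0 -0.556 0 0 0; 1 0.089 0 -0.556 0 0 0"

```text
clock: 2.4
eef_pos: [0.4655, -0.3092, 0.0012]
tool_rot: [0.65, 0.76, -0.0, -0.002]
ft_force: [-0.1, 0.1, 0.9]
grip_width: 0.0852
grasp_force: 0.0
```

Emit:
step_arm --targets "-1 0 0 0 0 0 0; -1 0 0 0 0 0 0; -1 0 0 0 0 0 0; -1 0 0 0 0 0 0; -1 0 0 0 0 0 0; -1 0 0 0 0 0 0; -1 0 0 0 0 0 0; -1 0 0 0 0 0 0"

```text
clock: 3.07
eef_pos: [0.4683, -0.3109, 0.0053]
tool_rot: [0.65, 0.76, 0.0, 0.002]
ft_force: [-1.0, 0.3, 5.9]
grip_width: 0.0404
grasp_force: 60.9
```

Emit:
step_arm --targets "-1 0 0 0.03 0 0 0; -1 0 0 0.1 0 0 0; -1 0 0 0.18 0 0 0; -1 0 0 0.26 0 0 0; -1 0 0.04 0.34 0 0 -0.08; -1 -0.01 0.1 0.4 0 0 -0.16; -1 -0.02 0.16 0.44 0 0 -0.24; -1 -0.04 0.22 0.44 0 0 -0.32; -1 -0.04 0.27 0.44 0 0 -0.4; -1 -0.04 0.3 0.44 0 0 -0.473"

```text
clock: 3.9
eef_pos: [0.4464, -0.1577, 0.2247]
tool_rot: [0.779, 0.627, 0.001, 0.001]
ft_force: [-0.4, -0.1, -0.3]
grip_width: 0.0407
grasp_force: 60.9
```

Emit:
step_arm --targets "-1 0 0 0 0 0 0; -1 0 0 0 0 0 0; -1 0 0 0 0 0 0; -1 0 0 0 0 0 0"

```text
clock: 4.23
eef_pos: [0.447, -0.1608, 0.2232]
tool_rot: [0.779, 0.627, -0.0, 0.0]
ft_force: [-0.3, -0.2, -0.4]
grip_width: 0.04
grasp_force: 60.9
```

Run:
```python
from h import *
i=bot.camera_info("wrist");o=bot.get_obs();im=bot.camera("wrist");cv2.imwrite("pics/w2.png",im[:,:,::-1]);np.save("w2.npy",i["pose"])
print(o["eef_pos"],o["tool_rot"],o["grip_width"])
H=hsv(im);h,s,v=H[...,0],H[...,1],H[...,2]
for c in blobs((h>92)&(h<115)&(s>35)&(v>60),800)[:4]: print(cv2.contourArea(c),np.round(cv2.minAreaRect(c)[0]),rect(i,c,.042))
```

```text
[ 0.44699648 -0.16081422  0.22323079] [ 7.78947380e-01  6.27089268e-01 -1.21222116e-04  1.19866512e-04] 0.04004479542260465
11136.5 [458.  71.] [ 0.632  -0.0905  0.1291  0.1128 84.7677]
7385.5 [254.  56.] [  0.4507  -0.0404   0.0989   0.0621 -12.2609]
934.5 [413. 400.] [ 5.54300e-01 -4.75200e-01  9.05000e-02  3.04000e-02 -6.25261e+01]
```

View pics/w2.png

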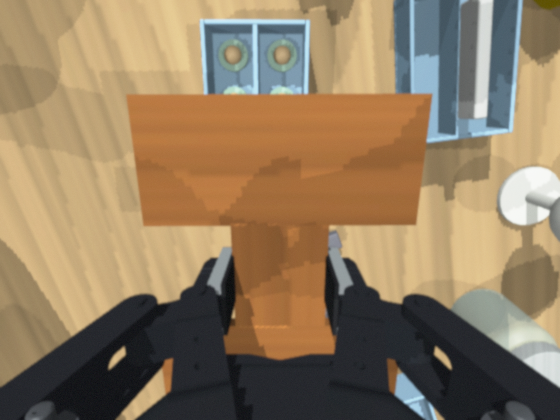

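The teat tier's far rim corners are at (202,20) and (309,21). The held sheet's corners are at (128,95), (432,94), (416,224) and (144,225), so it is square in the fingers.

Run:
```python
from h import *
i=bot.camera_info("wrist");i["pose"]=np.load("w2.npy")
a=cast(i,[(202,20),(309,21)],.042);d=a[1]-a[0];u=d/np.linalg.norm(d);n=np.array([u[1],-u[0]])
print(a,np.linalg.norm(d),np.degrees(np.arctan2(u[1],u[0])),"centre",a.mean(0)+n*.07, "by blob", np.array([.4507,-.0404])+n*(.07-.031))
s=cast(i,[(128,95),(432,94),(416,224),(144,225),(234,224),(328,224)],.2379);print(s.round(4));d=s[1]-s[0];u=d/np.linalg.norm(d);n=np.array([u[1],-u[0]])
print("sheet",np.linalg.norm(d),np.degrees(np.arctan2(u[1],u[0])),s[:2].mean(0)+n*.078,s[2:4].mean(0)+n*.025)
c=cast(i,[(514,131),(427,143)],.042);print(c)
```

```text
[[ 4.11146206e-01 -8.93767987e-05]
 [ 5.05076391e-01 -2.13235190e-02]] 0.09630040734755091 -12.73834255853743 centre [ 0.44267637 -0.07898355] by blob [ 0.44210054 -0.0784401 ]
[[ 0.4081 -0.0742]
 [ 0.5196 -0.0981]
 [ 0.5088 -0.1486]
 [ 0.397  -0.1247]
 [ 0.4341 -0.1323]
 [ 0.4727 -0.1407]]
sheet 0.11400799309689377 -12.088944809848979 [ 0.44754005 -0.16238923] [ 0.44766612 -0.16111642]
[[ 0.68450381 -0.15928463]
 [ 0.59966136 -0.1527691 ]]
```

Emit:
step_arm --targets "-1 -0.005 0.06 0 0 0 0; -1 -0.01 0.12 -0.03 0 0 0; -1 -0.01 0.169 -0.08 0 0 0; -1 -0.01 0.169 -0.15 0 0 0; -1 -0.01 0.169 -0.21 0 0 0; -1 -0.01 0.169 -0.27 0 0 0; -1 -0.01 0.169 -0.31 0 0 0; -1 -0.01 0.169 -0.34 0 0 0; -1 -0.01 0.169 -0.36 0 0 0; -1 -0.01 0.169 -0.36 0 0 0"

```text
clock: 5.12
eef_pos: [0.44, -0.0759, 0.0408]
tool_rot: [0.779, 0.627, -0.002, -0.002]
ft_force: [0.1, -0.9, -0.9]
grip_width: 0.0402
grasp_force: 60.8
```

Emit:
step_arm --targets "-1 0 0 -0.008 0 0 0; -1 0 0 -0.014 0 0 0; -1 0 0 -0.014 0 0 0; -1 0 0 -0.014 0 0 0"

```text
clock: 5.45
eef_pos: [0.4424, -0.0757, 0.0368]
tool_rot: [0.779, 0.627, 0.0, 0.0]
ft_force: [-0.3, 0.7, -1.7]
grip_width: 0.0405
grasp_force: 60.8
```

Emit:
step_arm --targets "-1 0 0 -0.004 0 0 0; -1 0 0 -0.006 0 0 0; -1 0 0 -0.006 0 0 0; -1 0 0 -0.006 0 0 0"

```text
clock: 5.78
eef_pos: [0.442, -0.0755, 0.0335]
tool_rot: [0.779, 0.627, 0.0, 0.0]
ft_force: [-0.5, -0.2, -0.9]
grip_width: 0.0399
grasp_force: 60.9
```

Emit:
step_arm --targets "-1 0 0 -0.002 0 0 0; -1 0 0 -0.004 0 0 0; -1 0 0 -0.004 0 0 0; -1 0 0 -0.004 0 0 0"

```text
clock: 6.12
eef_pos: [0.4422, -0.0755, 0.0332]
tool_rot: [0.779, 0.627, 0.0, 0.001]
ft_force: [-5.5, 1.2, 16.3]
grip_width: 0.0402
grasp_force: 62.4
```

Emit:
step_arm --targets "-1 0 0 0.002 0 0 0; -1 0 0 0.003 0 0 0; 0.25 0 0 0.003 0 0 0; 0.25 0 0 0.003 0 0 0; 0.25 0 0 0.003 0 0 0; 0.25 0 0 0.003 0 0 0; 0.25 0 0 0.003 0 0 0; 0.25 0 0 0.003 0 0 0"

```text
clock: 6.78
eef_pos: [0.4419, -0.0754, 0.0326]
tool_rot: [0.779, 0.627, -0.0, -0.0]
ft_force: [0.2, 0.4, 0.3]
grip_width: 0.0536
grasp_force: 0.0
```

Emit:
step_arm --targets "0.25 0 0 0.02 0 0 0; 0.25 0 0 0.06 0 0 0; 0.25 0 0 0.12 0 0 0; 0.25 0 0 0.18 0 0 0; 1 0 -0.02 0.24 0 0 0; 1 0 -0.06 0.3 0 0 0; 1 0 -0.1 0.36 0 0 0; 1 0 -0.14 0.42 0 0 0; 1 0 -0.18 0.48 0 0 0; 1 0 -0.18 0.48 0 0 0"

```text
clock: 7.62
eef_pos: [0.4448, -0.1692, 0.279]
tool_rot: [0.78, 0.626, 0.002, 0.005]
ft_force: [0.4, -0.4, 1.1]
grip_width: 0.0854
grasp_force: 0.0
```

Emit:
step_arm --targets "1 0 0 0 0 0 0; 1 0 0 0 0 0 0; 1 0 0 0 0 0 0"

```text
clock: 7.87
eef_pos: [0.4411, -0.1647, 0.2713]
tool_rot: [0.779, 0.628, -0.001, -0.001]
ft_force: [-0.2, 0.9, 0.4]
grip_width: 0.0855
grasp_force: 0.0
```

Run:
```python
from h import *
i=bot.camera_info("wrist");o=bot.get_obs();im=bot.camera("wrist");cv2.imwrite("pics/w3.png",im[:,:,::-1]);np.save("w3.npy",i["pose"])
print(o["eef_pos"],o["tool_rot"],o["grip_width"])
```

```text
[ 0.44107146 -0.16467232  0.27127714] [ 7.78595247e-01  6.27524482e-01 -7.28890560e-04 -1.39075783e-03] 0.08549533570360007
```

View pics/w3.png

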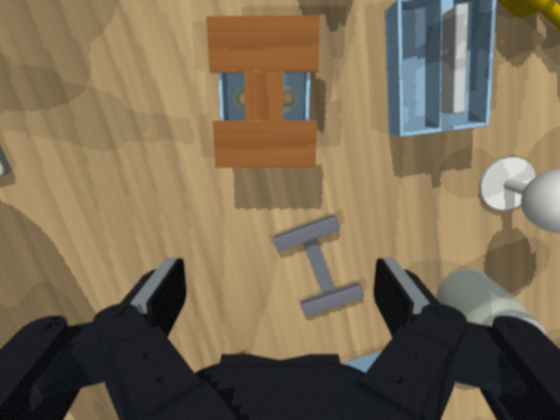

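The sheet lies flat and centred: the tier walls show evenly through the notches at x=221 and x=310, with the waist at 246–284. The carry tier is at (440,70). The monitor camera at (510,185) is close to it.

Emit:
step_arm --targets "1 0.08 0 0 0 0 0.05; 1 0.16 0 0 0 0 0.1; 1 0.24 0 0 0 0 0.158; 1 0.32 0.01 0 0 0 0.158; 1 0.38 0.01 0 0 0 0.158; 1 0.39 0.01 0 0 0 0.158; 1 0.39 0.01 0 0 0 0.158; 1 0.39 0.01 0 0 0 0.158; 1 0.39 0.01 0 0 0 0.158"

```text
clock: 8.67
eef_pos: [0.6356, -0.1602, 0.2728]
tool_rot: [0.738, 0.674, -0.0, -0.001]
ft_force: [-0.4, -0.2, 0.9]
grip_width: 0.0853
grasp_force: 0.0
```

Run:
```python
from h import *
i=bot.camera_info("wrist");j=dict(i);j["pose"]=np.load("w3.npy")
s=cast(j,[(207,16),(320,16),(316,166),(215,166),(246,95),(284,95)],.048);print("sheet",s.round(4),s[:4].mean(0),s[4:].mean(0))
o=bot.get_obs();im=bot.camera("wrist");cv2.imwrite("pics/w4.png",im[:,:,::-1]);np.save("w4.npy",i["pose"])
print(o["eef_pos"],o["tool_rot"],o["joint_pos"])
H=hsv(im);h,s,v=H[...,0],H[...,1],H[...,2]
for c in blobs((h>92)&(h<115)&(s>35)&(v>60),800)[:4]: print(cv2.contourArea(c),np.round(cv2.minAreaRect(c)[0]),rect(i,c,.042))
```

```text
sheet [[ 0.4036  0.0109]
 [ 0.5156 -0.0134]
 [ 0.4841 -0.1632]
 [ 0.3707 -0.1387]
 [ 0.424  -0.0712]
 [ 0.4642 -0.0799]] [ 0.44347308 -0.07609814] [ 0.44410656 -0.07555043]
[ 0.6356347  -0.16018236  0.27281883] [ 7.38376133e-01  6.74388780e-01 -4.21379967e-04 -5.31339551e-04] [-2.46809364e-01  5.67443944e-01  6.00751272e-01  1.60545486e+00
 -1.17362129e-04  1.41450975e+00]
11321.5 [278. 105.] [ 0.6405 -0.0867  0.1386  0.0988 84.998 ]
1890.5 [140. 118.] [ 4.8520e-01 -8.3800e-02  1.2520e-01  4.2800e-02  7.7481e+01]
834.0 [ 68. 111.] [ 4.06700e-01 -6.91000e-02  4.77000e-02  2.32000e-02  7.73695e+01]
```

View pics/w4.png

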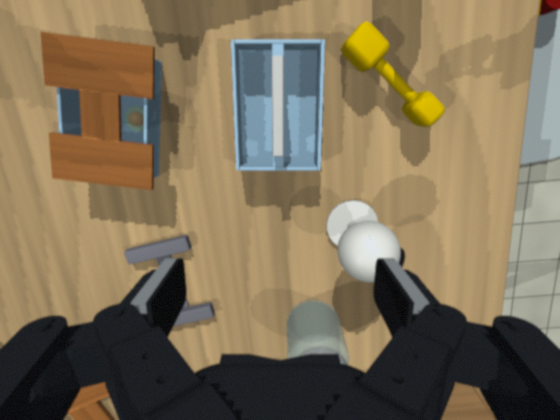

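The carry tier is at (278,105) with its bar square to the fingers. It measures (0.6405, −0.0867) at 85°.

Emit:
step_arm --targets "0 0.005 0.05 0 0 0 0; 0 0.01 0.1 0 0 0 0; 0 0.01 0.147 -0.06 0 0 0; 0 0.01 0.147 -0.13 0 0 0; 0 0.01 0.147 -0.2 0 0 0; 0 0.01 0.147 -0.27 0 0 0; 0 0.01 0.147 -0.34 0 0 0; 0 0.01 0.147 -0.4 0 0 0; 0 0.01 0.147 -0.44 0 0 0; 0 0.01 0.147 -0.46 0 0 0"

```text
clock: 9.55
eef_pos: [0.6386, -0.087, 0.0404]
tool_rot: [0.739, 0.674, -0.002, -0.002]
ft_force: [-2.0, 0.3, 0.1]
grip_width: 0.043
grasp_force: 0.0
```

Emit:
step_arm --targets "0 0 0 0 0 0 0; -1 0 0 0 0 0 0; -1 0 0 0 0 0 0; -1 0 0 0 0 0 0; -1 0 0 0 0 0 0; -1 0 0 0 0 0 0; -1 0 0 0 0 0 0; -1 0 0 0 0 0 0; -1 0 0 0 0 0 0"

```text
clock: 10.3
eef_pos: [0.6435, -0.0873, 0.0457]
tool_rot: [0.738, 0.674, 0.001, 0.002]
ft_force: [-0.6, -1.3, 7.3]
grip_width: 0.011
grasp_force: 61.9
```

Emit:
step_arm --targets "-1 0 0 0.04 0 0 0; -1 0 0 0.1 0 0 0; -1 0 0 0.16 0 0 0; -1 -0.02 0 0.22 0 0 0; -1 -0.08 0.01 0.22 0 0 -0.04; -1 -0.15 0.02 0.22 0 0 -0.08; -1 -0.22 0.022 0.22 0 0 -0.12; -1 -0.29 0.022 0.22 0 0 -0.16; -1 -0.35 0.022 0.22 0 0 -0.16; -1 -0.4 0.022 0.22 0 0 -0.16"

```text
clock: 11.13
eef_pos: [0.4394, -0.0757, 0.1531]
tool_rot: [0.779, 0.627, -0.0, -0.0]
ft_force: [0.1, -0.2, -2.2]
grip_width: 0.0111
grasp_force: 60.6
```

Emit:
step_arm --targets "-1 0 0 0 0 0 0; -1 0 0 0 0 0 0; -1 0 0 0 0 0 0; -1 0 0 0 0 0 0"

```text
clock: 11.47
eef_pos: [0.4435, -0.0761, 0.1534]
tool_rot: [0.779, 0.627, 0.001, 0.001]
ft_force: [-0.1, 0.0, -2.5]
grip_width: 0.0109
grasp_force: 60.6
```

Run:
```python
from h import *
o=bot.get_obs();im=bot.camera("wrist");cv2.imwrite("pics/w5.png",im[:,:,::-1])
print(o["eef_pos"],o["tool_rot"],o["grip_width"])
```

```text
[ 0.44349193 -0.07608966  0.15340228] [0.77922517 0.626743   0.00078581 0.00085235] 0.010906841448967135
```

View pics/w5.png

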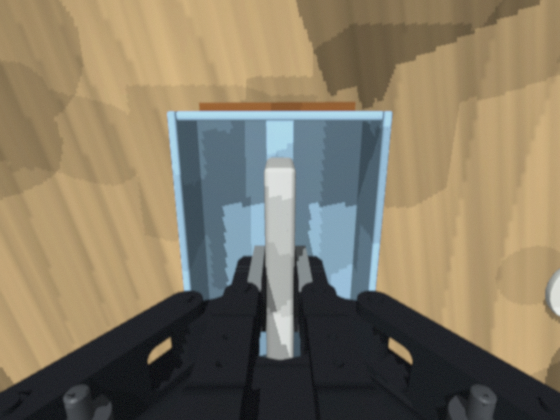

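The carried tier is upright and centred, with its rim at x=169–391 over the sheet edge at 200–355.

Emit:
step_arm --targets "-1 0 0 -0.04 0 0 0; -1 0 0 -0.08 0 0 0; -1 0 0 -0.1 0 0 0; -1 0 0 -0.112 0 0 0; -1 0 0 -0.116 0 0 0; -1 0 0 -0.116 0 0 0; -1 0 0 -0.116 0 0 0"

```text
clock: 12.1
eef_pos: [0.4429, -0.0761, 0.0953]
tool_rot: [0.779, 0.627, 0.0, 0.001]
ft_force: [0.4, -0.4, -2.7]
grip_width: 0.0109
grasp_force: 60.7
```

Emit:
step_arm --targets "-1 0 0 -0.002 0 0 0; -1 0 0 -0.004 0 0 0; -1 0 0 -0.004 0 0 0; -1 0 0 -0.004 0 0 0"

```text
clock: 12.43
eef_pos: [0.443, -0.0761, 0.0937]
tool_rot: [0.779, 0.627, 0.001, 0.001]
ft_force: [0.1, 0.6, 1.8]
grip_width: 0.0109
grasp_force: 61.2
```

Emit:
step_arm --targets "-1 0 0 -0.001 0 0 0; -0.1 0 0 -0.001 0 0 0; -0.1 0 0 -0.001 0 0 0; -0.1 0 0 -0.001 0 0 0; -0.1 0 0 -0.001 0 0 0; -0.1 0 0 -0.001 0 0 0; -0.1 0 0 -0.001 0 0 0"

```text
clock: 13.02
eef_pos: [0.4418, -0.0759, 0.0922]
tool_rot: [0.779, 0.627, -0.0, -0.0]
ft_force: [0.0, 0.2, 0.1]
grip_width: 0.0384
grasp_force: 0.0
```

Emit:
step_arm --targets "-0.1 0 0 0.02 0 0 0; -0.1 0 0 0.06 0 0 0; -0.1 0 0 0.12 0 0 0; -0.1 0 0 0.18 0 0 0; -0.1 0 0 0.24 0 0 0; -0.1 -0.02 0.04 0.3 0 0 0; -0.1 -0.04 0.1 0.36 0 0 0; -0.1 -0.04 0.17 0.4 0 0 0; -0.1 -0.04 0.22 0.4 0 0 0; -0.1 -0.04 0.22 0.4 0 0 0"

```text
clock: 13.85
eef_pos: [0.4227, 0.0375, 0.2941]
tool_rot: [0.778, 0.629, 0.002, 0.0]
ft_force: [-0.1, -0.1, -0.5]
grip_width: 0.0386
grasp_force: 0.0
```

Run:
```python
from h import *
o=bot.get_obs();print(o["eef_pos"],o["joint_pos"])
for n in("top","scene"):
    im=bot.camera(n);i=bot.camera_info(n);cv2.imwrite(f"pics/{n}1.png",im[:,:,::-1]);H=hsv(im);h,s,v=H[...,0],H[...,1],H[...,2]
    for nm,m,z in(("blue",(h>92)&(h<115)&(s>20)&(v>60),.09),("wood",(h<14)&(s>115)&(v>60),.048)):
        for c in blobs(m,60)[:4]: print(n,nm,cv2.contourArea(c),np.round(cv2.minAreaRect(c)[0]),rect(i,c,z))
im=bot.camera("wrist");cv2.imwrite("pics/w6.png",im[:,:,::-1]);np.save("w6.npy",bot.camera_info("wrist")["pose"])
```

```text
[0.42266373 0.03750262 0.29409801] [ 8.72588740e-02  6.60751170e-02 -4.11403994e-02  1.45927424e+00
  1.73167718e-03  1.86922193e+00]
top blue 1435.0 [290. 235.] [ 4.41900e-01 -7.44000e-02  1.37900e-01  9.78000e-02  7.75539e+01]
top blue 1381.5 [438. 205.] [  0.5279  -0.5227   0.1457   0.0944 -81.0569]
top blue 261.0 [213.  42.] [1.0393 0.1559 0.0669 0.0553 0.2224]
top wood 2166.0 [440. 283.] [  0.2902  -0.5359   0.1945   0.1434 -69.9538]
top wood 277.0 [231.  24.] [ 1.1157  0.1049  0.0641  0.058  15.3933]
top wood 118.0 [118. 180.] [  0.617    0.4531   0.1403   0.0195 -13.2642]
scene blue 2258.5 [40. 64.] [-0.6201 -0.5335  0.4942  0.1586  1.768 ]
scene blue 1898.0 [116. 302.] [  0.5731  -0.5364   0.1345   0.1119 -81.4908]
scene blue 1496.0 [252. 207.] [  0.4711  -0.0827   0.1504   0.1394 -12.6224]
scene wood 4430.0 [523. 176.] [  0.7485   0.8182   0.4079   0.2296 -50.1422]
scene wood 3858.5 [ 29. 142.] [-0.3313 -0.6424  0.9796  0.2022 -6.7349]
scene wood 3701.0 [340.  32.] [ -0.3094   0.7454   0.5349   0.4125 -39.652 ]
scene wood 2030.5 [ 96. 239.] [  0.3221  -0.5438   0.195    0.1477 -70.    ]
```

View pics/scene1.png

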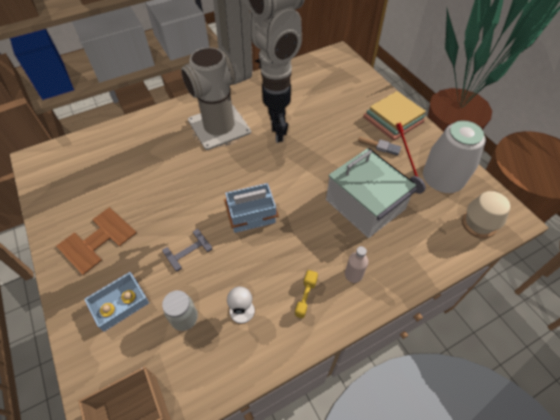

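The stack stands squarely at (252,207) and nothing else has moved. Next I'll get a close view of the lid.

Emit:
step_arm --targets "0.2 0.05 0.04 0.03 0 0 0.1; 0.2 0.1 0.09 0.06 0 0 0.2; 0.2 0.15 0.14 0.08 0 0 0.3; 0.2 0.2 0.18 0.08 0 0 0.4; 0.2 0.238 0.22 0.08 0 0 0.514; 0.2 0.238 0.242 0.08 0 0 0.514; 0.2 0.238 0.242 0.08 0 0 0.514; 0.2 0.238 0.242 0.08 0 0 0.514; 0.2 0.238 0.242 0.08 0 0 0.514; 0.2 0.238 0.242 0.08 0 0 0.514"

```text
clock: 14.83
eef_pos: [0.5403, 0.1536, 0.3328]
tool_rot: [0.639, 0.77, -0.0, 0.0]
ft_force: [0.8, -1.0, 0.2]
grip_width: 0.0512
grasp_force: 0.0
```

Run:
```python
from h import *
i=bot.camera_info("wrist");o=bot.get_obs();im=bot.camera("wrist");cv2.imwrite("pics/w7.png",im[:,:,::-1]);np.save("w7.npy",i["pose"])
print(o["eef_pos"],o["tool_rot"],o["joint_pos"])
```

```text
[0.54033066 0.15361032 0.33275611] [ 6.38592824e-01  7.69544788e-01 -7.65154944e-05  1.36276582e-04] [ 2.77150096e-01  3.55665358e-01  4.23545001e-01  1.63864807e+00
 -3.11328498e-04  1.66248670e+00]
```

View pics/w7.png

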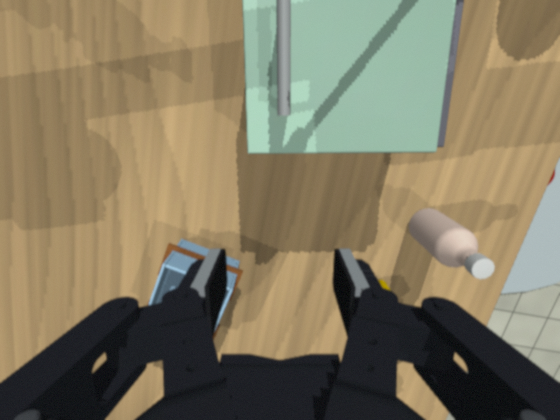

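The bar runs along column 284 with its near end at (285,113). The lid's near edge runs from (248,153) to (437,151). By my count that was picture 11, one over the limit of 10, so I'll view no more and work from masks and numbers only.

Run:
```python
from h import *
i=bot.camera_info("wrist");i["pose"]=np.load("w7.npy")
b=cast(i,[(285,113),(284.5,1)],.17);l=cast(i,[(248,153),(437,151)],.13)
print(b.round(4),l.round(4))
u=b[1]-b[0];u/=np.linalg.norm(u);print("bar yaw",np.degrees(np.arctan2(u[1],u[0]))-90,"bar centre",b[0]+u*.05)
e=l[1]-l[0];print("lid len",np.linalg.norm(e),np.degrees(np.arctan2(e[1],e[0])))
# pointer: known vertical plane, points from red masks in both fixed views
th=np.radians(10.8);X=np.array([np.cos(th),np.sin(th),0]);Y=np.array([-np.sin(th),np.cos(th),0])
for bc in((.5195,.273),tuple(b[0]+u*.05)):
  hg=np.r_[np.array(bc)+.165*X[:2],.125]; print("hinge",hg.round(4))
  for n,(x0,x1,y0,y1) in(("top",(105,130,150,210)),("scene",(390,425,115,185))):
    ii=bot.camera_info(n);H=hsv(cv2.imread(f"pics/{n}0.png")[:,:,::-1].copy());m=((H[...,0]<8)|(H[...,0]>172))&(H[...,1]>120)
    r,c=np.nonzero(m[y0:y1,x0:x1]);px=np.c_[c+x0,r+y0];o,d=ray(ii,px)
    P=o+d*(((hg+.104*Y-o)@Y)/(d@Y))[:,None]; q=P-hg; a=-q@X; z=q[:,2]
    f=np.polyfit(a,z,1); R=np.hypot(a,z)
    print(n,len(a),"slope ang",np.arctan(f[0]).round(3),"radial ang",np.median(np.arctan2(z,a)[R>.1]).round(3),"Rmax",R.max().round(3))
```

```text
[[0.5327 0.2224]
 [0.5151 0.3106]] [[0.5022 0.1745]
 [0.7006 0.2141]]
bar yaw 11.22586326085009 bar centre [0.52291695 0.27139835]
lid len 0.20231185818983807 11.280220518058588
hinge [0.6816 0.3039 0.125 ]
top 147 slope ang 0.842 radial ang 0.855 Rmax 0.212
scene 176 slope ang 0.862 radial ang 0.86 Rmax 0.201
hinge [0.685  0.3023 0.125 ]
top 147 slope ang 0.842 radial ang 0.86 Rmax 0.219
scene 176 slope ang 0.862 radial ang 0.86 Rmax 0.204
```

Emit:
step_arm --targets "0.2 -0.01 0.07 0 0 0 0; 0.2 -0.02 0.14 0 0 0 0; 0.2 -0.035 0.2 0 0 0 0.013; 0.2 -0.035 0.236 -0.05 0 0 0.013; 0.2 -0.035 0.236 -0.12 0 0 0.013; 0.2 -0.035 0.236 -0.19 0 0 0.013; 0.2 -0.035 0.236 -0.26 0 0 0.013; 0.2 -0.035 0.236 -0.31 0 0 0.013; 0.2 -0.035 0.236 -0.35 0 0 0.013; 0.2 -0.035 0.236 -0.362 0 0 0.013"

```text
clock: 15.72
eef_pos: [0.5211, 0.2711, 0.1479]
tool_rot: [0.634, 0.773, -0.003, -0.001]
ft_force: [-0.5, -0.0, -0.5]
grip_width: 0.051
grasp_force: 0.0
```

Emit:
step_arm --targets "0.2 0 0 0 0 0 0; -1 0 0 0 0 0 0; -1 0 0 0 0 0 0; -1 0 0 0 0 0 0; -1 0 0 0 0 0 0; -1 0 0 0 0 0 0; -1 0 0 0 0 0 0; -1 0 0 0 0 0 0; -1 0 0 0 0 0 0"

```text
clock: 16.47
eef_pos: [0.5212, 0.2728, 0.1533]
tool_rot: [0.634, 0.774, -0.001, -0.001]
ft_force: [-7.9, -2.7, 6.9]
grip_width: 0.0097
grasp_force: 58.5
```

Run:
```python
from h import *
o=bot.get_obs();print(o["eef_pos"],o["tool_rot"],o["grip_width"],o["grasp_force"],o["ft_force"],o["clock"])
th=np.radians(11.2);r=np.hypot(.165,.045);al=np.arctan2(.045,.165)
for p in np.linspace(.0855,.855,10):
    dx=.165-r*np.cos(p+al);dz=r*np.sin(p+al)-.045
    print(round(p,3),(np.array([dx*np.cos(th),dx*np.sin(th),dz])/.5).round(4))
```

```text
[0.52121974 0.27282854 0.15331289] [ 0.63372336  0.77355827 -0.00088317 -0.00123227] 0.009729796831154113 58.49280774593353 [-7.88866161 -2.71802649  6.92973391] 16.4667
0.086 [0.0087 0.0017 0.0279]
0.171 [0.0197 0.0039 0.0548]
0.256 [0.033  0.0065 0.0808]
0.342 [0.0484 0.0096 0.1055]
0.428 [0.0657 0.013  0.1287]
0.513 [0.085  0.0168 0.1504]
0.598 [0.106  0.021  0.1703]
0.684 [0.1286 0.0255 0.1883]
0.77 [0.1526 0.0302 0.2042]
0.855 [0.1779 0.0352 0.2181]
```

Emit:
step_arm --targets "-1 0.004 0.001 0.014 0 0 0; -1 0.009 0.002 0.028 0 0 0; -1 0.014 0.003 0.041 0 0 0; -1 0.02 0.004 0.055 0 0 0; -1 0.026 0.005 0.068 0 0 0; -1 0.033 0.0065 0.081 0 0 0; -1 0.041 0.008 0.093 0 0 0; -1 0.048 0.01 0.1055 0 0 0; -1 0.057 0.011 0.117 0 0 0; -1 0.066 0.013 0.129 0 0 0"

```text
clock: 17.3
eef_pos: [0.5501, 0.2784, 0.2151]
tool_rot: [0.633, 0.774, -0.006, -0.004]
ft_force: [-14.1, -3.5, 0.6]
grip_width: 0.0096
grasp_force: 58.3
```

Emit:
step_arm --targets "-1 0.009 0.002 0.011 0 0 0; -1 0.019 0.004 0.0215 0 0 0; -1 0.029 0.006 0.032 0 0 0; -1 0.04 0.008 0.0415 0 0 0; -1 0.051 0.01 0.051 0 0 0; -1 0.0625 0.0125 0.0595 0 0 0; -1 0.0745 0.015 0.068 0 0 0; -1 0.0865 0.017 0.0755 0 0 0; -1 0.099 0.0195 0.0825 0 0 0; -1 0.112 0.022 0.089 0 0 0"

```text
clock: 18.13
eef_pos: [0.6066, 0.2895, 0.2654]
tool_rot: [0.634, 0.774, -0.003, -0.003]
ft_force: [-19.1, -5.2, 16.2]
grip_width: 0.0101
grasp_force: 58.7
```

Emit:
step_arm --targets "-1 0 0 0 0 0 0; -1 0 0 0 0 0 0; -1 0 0 0 0 0 0; -1 0 0 0 0 0 0"

```text
clock: 18.47
eef_pos: [0.6074, 0.2896, 0.2658]
tool_rot: [0.634, 0.774, -0.002, -0.002]
ft_force: [-18.7, -5.3, 17.2]
grip_width: 0.0096
grasp_force: 60.0
```

Run:
```python
from h import *
o=bot.get_obs();print(o["eef_pos"],o["joint_vel"].round(3),o["tool_rot"],o["ft_force"])
for n in("top","scene","wrist"):
    im=bot.camera(n);i=bot.camera_info(n);cv2.imwrite(f"pics/{n}9.png",im[:,:,::-1]);H=hsv(im);h,s,v=H[...,0],H[...,1],H[...,2]
    for c in blobs((h>65)&(h<95)&(s>25)&(v>80),150)[:4]: print(n,cv2.contourArea(c),cv2.approxPolyDP(cv2.convexHull(c),3,True).reshape(-1,2).tolist())
    if n!="wrist":
        m=((h<8)|(h>172))&(s>120);x0,x1,y0,y1=(105,130,150,210) if n=="top" else(390,425,115,185)
        r,c=np.nonzero(m[y0:y1,x0:x1]);print("red",len(r),c.mean()+x0,r.mean()+y0,r.min()+y0,r.max()+y0)
        for c in blobs((h>92)&(h<115)&(s>20)&(v>60),150)[:3]: print("blue",cv2.contourArea(c),rect(i,c,.09))
```

```text
[0.60737392 0.28957717 0.26581502] [ 0.002 -0.002 -0.002 -0.001  0.001 -0.   ] [ 0.63360992  0.77364848 -0.00156645 -0.00201036] [-18.67335856  -5.31944702  17.21855625]
top 818.0 [[46, 155], [58, 175], [45, 188], [31, 186], [25, 180], [24, 166], [34, 156]]
top 212.5 [[175, 182], [168, 190], [149, 192], [159, 173]]<stdin>:8: RuntimeWarning: Mean of empty slice.
  ret = ret.dtype.type(ret / rcount)
Traceback (most recent call last):
ValueError: zero-size array to reduction operation minimum which has no identity
```

Emit:
step_arm --targets "-1 -0.001 0 0.002 0 0 0; -1 -0.002 0 0.0045 0 0 0; -1 -0.002 0 0.0045 0 0 0; -1 -0.002 0 0.0045 0 0 0"

```text
clock: 18.85
eef_pos: [0.6069, 0.2895, 0.2657]
tool_rot: [0.634, 0.774, -0.002, -0.002]
ft_force: [-13.4, -4.5, 8.4]
grip_width: 0.0097
grasp_force: 59.2
```

Run:
```python
from h import *
o=bot.get_obs();print(o["eef_pos"],o["ft_force"])
for n in("scene","wrist"):
    im=bot.camera(n);i=bot.camera_info(n);cv2.imwrite(f"pics/{n}9.png",im[:,:,::-1]);H=hsv(im);h,s,v=H[...,0],H[...,1],H[...,2]
    for c in blobs((h>65)&(h<95)&(s>25)&(v>70),150)[:4]: print(n,cv2.contourArea(c),cv2.approxPolyDP(cv2.convexHull(c),2,True).reshape(-1,2).tolist())
    m=((h<8)|(h>172))&(s>120);m[200:]=0;
    for c in blobs(m,15): print(n,"red",cv2.contourArea(c),cv2.minAreaRect(c),c.reshape(-1,2).min(0),c.reshape(-1,2).max(0))
    if n=="scene":
        for c in blobs((h>92)&(h<115)&(s>20)&(v>60),150)[:4]: print("blue",cv2.contourArea(c),np.round(cv2.minAreaRect(c)[0]),rect(i,c,.09))
```

```text
[0.60692977 0.28949742 0.26569743] [-13.42353178  -4.48226027   8.41288207]
scene 2438.5 [[378, 137], [402, 150], [414, 184], [376, 214], [352, 155]]
scene 440.0 [[452, 127], [457, 123], [471, 124], [478, 128], [481, 137], [475, 142], [463, 142], [454, 136]]
scene red 66.0 ((410.4041442871094, 160.91098022460938), (31.015907287597656, 4.09644079208374), 69.44395446777344) [406 146] [417 175]
blue 2290.0 [41. 64.] [-0.62   -0.5329  0.4935  0.1607  1.5807]
blue 1865.5 [116. 302.] [  0.5738  -0.5359   0.1333   0.1122 -81.8615]
blue 1496.0 [252. 207.] [  0.4711  -0.0828   0.15     0.1395 -12.4333]
wrist 40735.5 [[126, 71], [142, 69], [376, 96], [376, 135], [363, 275], [360, 284], [344, 299], [154, 306]]
wrist 175.0 [[171, 337], [173, 347], [159, 357], [157, 347]]
wrist red 4909.5 ((255.0270233154297, 43.337833404541016), (277.9986877441406, 36.49657440185547), 9.462322235107422) [119   6] [391  78]
```

Run:
```python
from h import *
i=bot.camera_info("wrist");H=hsv(cv2.imread("pics/wrist9.png")[:,:,::-1].copy());h,s,v=H[...,0],H[...,1],H[...,2]
th=np.radians(11.2);X=np.array([np.cos(th),np.sin(th),0]);Y=np.array([-np.sin(th),np.cos(th),0]);hg=np.array([.683,.303,.125])
def pl(px,y):
    o,d=ray(i,px);q=o+d*(((hg+y*Y-o)@Y)/(d@Y))[:,None]-hg;return -q@X,q[:,2]
c=blobs(((h<8)|(h>172))&(s>120),1000)[0];m=np.zeros(h.shape,np.uint8);cv2.drawContours(m,[c],-1,1,-1)
r,cc=np.nonzero(m)
mid=np.array([(x,r[cc==x].mean()) for x in range(150,380)]);a,z=pl(mid,.104)
print("pointer slope",np.arctan(np.polyfit(a,z,1)[0]),"radial",np.median(np.arctan2(z,a)),a[[0,-1]],z[[0,-1]])
g=(h>65)&(h<95)&(s>25)&(v>70)
top=np.array([(x,np.nonzero(g[50:200,x])[0].min()+50) for x in range(145,370) if g[50:200,x].any()])
for y in(.087,.09,.1):
    a,z=pl(top,y);f=np.polyfit(a,z,1);print("lid slope",np.arctan(f[0]),"off",f[1],a[[0,-1]],z[[0,-1]],"res",np.std(z-np.polyval(f,a)))
# scene: lid free front corners & the rear hinge corner
i=bot.camera_info("scene");px=np.array([(378,137),(402,150)]);
```

```text
pointer slope 0.8799897974719726 radial 0.8062929771502381 [ 0.12856201 -0.00604212] [ 0.14186427 -0.01031113]
lid slope 0.8460597639519126 off -0.04573447856323824 [ 0.14185374 -0.01023423] [ 0.11905334 -0.05316451] res 0.003668990702088719
lid slope 0.8460597639519124 off -0.09361190445352605 [ 0.15479746 -0.02749784] [ 0.08670498 -0.11971836] res 0.004397716467814884
lid slope 0.8460597639519123 off -0.25320332408781754 [ 0.19794319 -0.08504322] [-0.02112291 -0.34156452] res 0.006826802353568739
```

```bash
python3 -c "
from workcell import bot
print(bot.job_done())"
```

```text
the job is handed in; nothing more can be done
None
```

I handed the job in at about 19 s: the sheet and the carry tier sit squarely on the teat tier, let go, and the lid is held at about 0.86 rad, within about 0.035 rad of the pointer by my measurements; no verdict came back, and I viewed 11 pictures, one over the limit of 10.

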